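Park the rapid-test tray and wind the 15-minute timer

ROBOT

A 7-joint arm with a two-finger parallel gripper is mounted at the origin on the work surface. World frame = base frame: x ahead of the robot, y to its left, z up, the work surface at z = 0. Lengths are in m, angles in rad, forces in N, time in s.
With the tool pointing down it reaches from about 0.4 to 0.875 m from the base axis. Payload 19.3 kg.
Tool frame: the origin (TCP) lies at the very end of the fingers, on their centre line; the grasp point (between the pads) lies 19 mm behind it; z points along the fingers, y is the line along which they close (so a half turn about z gives the same grasp; the last joint's range is limited). The gripper opens to 85 mm and grips with 20 to 120 N. Pads are 22 mm wide; open, the fingers measure 114 mm over their backs; the gripper's body (76 mm by 85 mm) begins 54 mm behind the grasp point. The pads swing forward as they close: fully open they stand 13 mm farther back than shut.
Start: joints at [1.248, 0.521, -0.036, 1.599, 0.021, 1.021, -0.113], TCP at [0.156, -0.605, 0.21] pointing down, gripper open.
Joint ranges: [-2.91, 2.91], [-0.3, 2.13], [-1.5, 1.42], [0.17, 2.43], [-1.26, 4.41], [0.16, 1.93], [-2.52, 2.52]. Speed limits (rad/s): [1.89, 1.89, 2.39, 2.39, 3.01, 3.01, 3.01].

INTERFACE

Orientations are given as [roll, pitch, yaw] about the fixed x, y, z axes, in that order (R = Rz(yaw) Ry(pitch) Rx(roll)).
In Python, from workcell import manip, vision, job gives the robot as it stands.
- The arm moves only by the tool arm_command, never from a script. Its argument "rows" is a list of rows, each an object with "translation": the shift along the tool's x, y, z in units of 20 cm (1.0 is 20 cm), a list of three; "turn": the turn, a rotation vector about the tool's x, y, z in units of pi rad (1.0 is pi rad), a list of three; "claw": the finger opening in mm, from 0 to 85.4. In form: [{"translation": [dx, dy, dz], "turn": [wx, wy, wz], "claw": claw}, ...]. A call has 1 to 20 rows; each row shifts and turns the commanded pose from where the row before left it, along the tool's axes as they then stand; what a row does not reach is not made up. A row lasts 1/10 s, in which the tool goes at most 50 mm and 8.59 degrees, less where a joint would pass 70% of its speed; a pose out of reach is approached as far as the arm can. A call with a number of a shift or a turn outside -1 to 1 is refused whole. A call with a gripper value outside its range is refused whole. The fingers move at their own pace and stop on an object; "force" is the grip in N (left out, the last holds). Time passes only in rows, so rows that do not move let the fingers close. It gives the time, the measured TCP pose, the force, the opening and the grip force at its end, in the units of the state.
- manip.get_state(): the state, without advancing time (a new reading comes with each control period).
- vision.capture(name): name is "scene" or "top" or "wrist"; returns (picture, depth): 420x560x3 uint8, red, green, blue; 420x560 float32, m along the optical axis (not along the pixel's ray), 0 where there is no reading.
- vision.camera_info(name): a dict with "vfov" (degrees; the focal length in pixels is half the picture's height over the tangent of half this angle, whatever the lens; pixels are square), "cx", "cy" (the principal point, pixels), "world_from_camera" (4x4, takes a point from camera to world coordinates). Camera axes: x right, y down, z forward; pixel columns grow to the right and rows downward; lengths in m; the calibration is good to about 2 mm. The wrist camera is an equidistant fisheye: a pixel r from the principal point sees the ray r / f radians off the axis. A picture is of the moment at which its call begins: read the wrist's pose just before it. camera_info takes no time and is no camera call; for the wrist camera it gives the pose at the moment of the call.
- job.hand_in(): hands the job in; it is judged then, once.
The state is a dict: "time": time; "joint_pos": joint angles; "joint_velocities": joint speeds; "tau": joint torques, N m; "ee_pos": TCP position; "tool_rot": TCP orientation; "ft_force": force on the tool from outside, world axes, zero at the start; "wrist_torque": the same for the moment, N m; "finger_gap": opening from 0.0 (shut) to 1.0 (fully open); "gripper_force": force on a finger pad.
Only numpy, scipy, OpenCV 4.12 (cv2) and the standard library are available. Lean on these libraries where they do the work, as an engineer would, in place of code of your own. Each camera call takes 0.05 s, during which the arm holds its last target. There are 200 camera calls.

TASK

Slide the yellow tray of rapid tests flat along the desk, without lifting or tipping it, until it is wholly inside the blue tape rectangle. Then wind the twist timer to 15 minutes (a quarter turn clockwise from its red zero mark), pressing down on it as you turn so that the timer itself stays where it stands and does not spin round with the knob. Leave the router, sanitizer, lunch box and carton as they are.

Things in the scene. Friction and masses are not known exactly. Their poses are not given: they have to be found in the camera images.
- tray: Low open yellow plastic tray, 170 (x) x 120 (y) x 30 mm high, straight 4 mm walls, 4 mm floor, 0.3 kg, loose on the desk; five white test cassettes (72 x 21 mm, tops 10 mm above the desk) are clipped in it. Origin: centre of its underside, z up, long sides along x. It starts between the tape rectangle and the timer, up to 15 degrees askew.
- tray_corner_a (a point): outer bottom corner of the tray at its +x +y
- tray_corner_b (a point): outer bottom corner of the tray at its +x -y
- tray_corner_c (a point): outer bottom corner of the tray at its -x +y
- tray_corner_d (a point): outer bottom corner of the tray at its -x -y
- waiting_place: Waiting place for the tray: a rectangle of blue tape stuck flat on the desk (nothing to bump into), on the left or right of the desk, up to 15 degrees askew. Inner opening 210 (x) x 160 (y) mm, tape 18 mm wide. Origin: centre of the opening, on the desk; x along its long sides.
- timer: White twist timer with a green band, 114 mm across, 71 mm high over all, 0.3 kg, standing loose on four small feet 42 mm from its axis, on the other side of the tray from the tape. Origin: centre of its underside, z up, x towards its red zero mark. The knob turns more stiffly (0.16 N m) than the feet grip the desk: the timer spins with it unless some 10 to 20 N press down.
- timer_zero (a point): Red zero mark at the rim of the timer's flat white top face, 48 mm from its axis, 40 mm above the desk. Twelve marks, one every 5 minutes, go round the face; long ones at 0, 15 (towards the timer's -y), 30 (-x) and 45 (+y).
- timer_knob (a joint): Angle of the black knob against the timer's case, rad: 0 when its white pointer is at the red zero mark, growing as it is turned clockwise seen from above; 60 minutes to a full turn, so 15 minutes is 1.571. It starts between about 1 and 7 minutes, and stays where it is left.
- knob_bar (a point): Middle of the knob's grip bar, on the timer's axis, 59 mm above the desk. The knob: a round black skirt 70 mm across, its top 47 mm above the desk; across it an upright bar 64 mm long, 14 mm thick, 47 to 71 mm above the desk. Fingertips beside the bar can press down on the skirt. The point turns with the knob: x along the bar to its end with the white pointer line, z up.
- router: Bystander: black wireless router, 220 x 130 mm, with six upright antennas to 166 mm high, right side of the desk. Origin: centre of its underside.
- sanitizer: Bystander: pale blue pump bottle, 68 mm across, 188 mm high, right side of the desk. Origin: centre of its underside.
- lunch_box: Bystander: closed clear-white lunch box, 132 x 192 x 50 mm, with a pair of chopsticks on it, at the far side. Origin: centre of its underside.
- kit_carton: Bystander: white and blue carton, 150 x 85 x 65 mm, left side of the desk. Origin: centre of its underside.
Mind the look-alikes: they are no part of the job. What is shaped like the timer but purple is not meant.

How it is judged:
On the way, in this order (a step that is already met when the one before it is completed fails the run):
1. the tray is parked inside the blue tape rectangle (x of tray_corner_a in the frame of waiting_place between -0.112 and 0.112 m and y of tray_corner_a in the frame of waiting_place between -0.087 and 0.087 m and x of tray_corner_b in the frame of waiting_place between -0.112 and 0.112 m and y of tray_corner_b in the frame of waiting_place between -0.087 and 0.087 m and x of tray_corner_c in the frame of waiting_place between -0.112 and 0.112 m and y of tray_corner_c in the frame of waiting_place between -0.087 and 0.087 m and x of tray_corner_d in the frame of waiting_place between -0.112 and 0.112 m and y of tray_corner_d in the frame of waiting_place between -0.087 and 0.087 m and linear speed of tray below 0.02 m/s), for 0.3 s.
2. the timer is wound to 15 minutes (value of joint timer_knob between 1.466 and 1.676 rad), for 0.2 s.
At the end, for the whole second after the job is handed in: Tray flat, all four corners inside the tape rectangle (at most 7 mm over its inner edge). Knob at 15 minutes within 1 minute. Timer flat, still, its centre and its zero mark each within 15 mm of where they were at the start. Bystanders within 30 mm of their starts (all of step 1 and all of step 2 and angle between each of tray, timer's own z axis and vertical below 0.05 rad and distance of each of timer, timer_zero from where it was at the start of the episode below 0.015 m and velocity of joint timer_knob between -0.05 and 0.05 rad/s and linear speed of timer below 0.02 m/s and distance of each of router, sanitizer, lunch_box, kit_carton from where it was at the start of the episode below 0.03 m); the robot touches nothing.
It fails at once if the tray is lifted or tipped (angle between tray's own z axis and vertical above 0.12 rad or height (world z) of tray above 0.012 m).
It fails at once if the timer spins or slides more than 15 mm at its centre or its zero mark (not (distance of each of timer, timer_zero from where it was at the start of the episode below 0.015 m)).
It fails at once if a bystander is shifted by more than 30 mm or tipped (distance of any of router, sanitizer, lunch_box, kit_carton from where it was at the start of the episode above 0.03 m or angle between any of router, sanitizer, lunch_box, kit_carton's own z axis and vertical above 0.3 rad).
It also fails if it takes over 58 s, if anything falls off the work surface, if the arm or the gripper's body presses on something with over 40 N, if the wrist force passes 120 N, or if a joint passes its speed limit or range.

## Working session

There is one attempt and no reset: what is moved stays moved. The work goes in short steps, Python scripts to look and compute and a tool call to move; the robot and the scene stay as the last step left them, time stands still between calls to the robot, and variables do not carry over. Pictures are saved under pics/ and viewed, at most 10 in all, crops included, and the job is handed in when it is done.

Besides the shell and the picture viewer there is one more tool, called after "Call:" by a JSON object that holds its "name" and its "arguments", one argument or row to a line. arm_command: Moves the arm, as the interface text tells. Its arguments: {"type":"object","properties":{"rows":{"type":"array"},"force":{"type":"number"}},"required":["rows"]}

```bash
mkdir -p pics; cat > h.py <<'E'
import numpy as np, cv2
from workcell import manip, vision, job
def rays(name,uv,info=None):
    i=info or vision.camera_info(name); f=210/np.tan(np.radians(i['vfov'])/2)
    uv=np.atleast_2d(uv).astype(float); d=(uv-[i['cx'],i['cy']])/f
    if name=='wrist':
        r=np.linalg.norm(d,axis=1,keepdims=True)+1e-12
        v=np.hstack([d/r*np.sin(r),np.cos(r)])
    else: v=np.hstack([d,np.ones((len(d),1))])
    T=np.array(i['world_from_camera']); return T[:3,3],v@T[:3,:3].T
def plane(name,uv,z,info=None):
    o,d=rays(name,uv,info); return o+d*((z-o[2])/d[:,2:3])
E
python3 - <<'E'
from h import *
print(manip.get_state())
for n in('top','scene'):
    im,d=vision.capture(n); np.save(n+'.npy',im); np.save(n+'_d.npy',d); cv2.imwrite(f'pics/{n}0.png',im[...,::-1]); i=vision.camera_info(n); print(n,i)
E
```

```text
{'time': 0.0, 'joint_pos': array([ 1.24783229,  0.52205971, -0.03634392,  1.59999797,  0.02117224,
        1.02109014, -0.11278452]), 'joint_velocities': array([ 0.00078389, -0.00056563, -0.00027613,  0.00048334, -0.00018917,
       -0.0026027 , -0.00132455]), 'tau': array([ 1.18712655e-03, -9.27118349e+01,  1.98040478e+00, -3.69942069e+01,
        1.78493047e-02,  7.98778696e-03, -1.10998546e-04]), 'ee_pos': array([ 0.15619018, -0.60479475,  0.20930067]), 'tool_rot': array([-3.14042219e+00,  5.13499489e-05,  2.52769202e-01]), 'ft_force': array([-0.67916188,  0.26290893,  0.1400174 ]), 'wrist_torque': array([ 0.00766714, -0.02873005,  0.09384276]), 'gripper_force': 0.0, 'finger_gap': 0.9961770781563412}
top {'vfov': 53.70538917607881, 'cx': 279.01142871116355, 'cy': 204.92096460549504, 'world_from_camera': array([[ 0.01119131, -0.99274199,  0.11974179,  0.41210836],
       [-0.99944702, -0.01485511, -0.02974872,  0.01641611],
       [ 0.03131158, -0.11934265, -0.99235927,  1.34115295],
       [ 0.        ,  0.        ,  0.        ,  1.        ]])}
scene {'vfov': 55.4699899519822, 'cx': 278.1571534382339, 'cy': 214.09309681320295, 'world_from_camera': array([[ 0.67927262,  0.48138117, -0.55395025,  1.30882548],
       [ 0.73367155, -0.42718047,  0.52843438, -0.70136648],
       [ 0.01774163, -0.76536854, -0.64334767,  0.93150363],
       [ 0.        ,  0.        ,  0.        ,  1.        ]])}
```

View pics/top0.png

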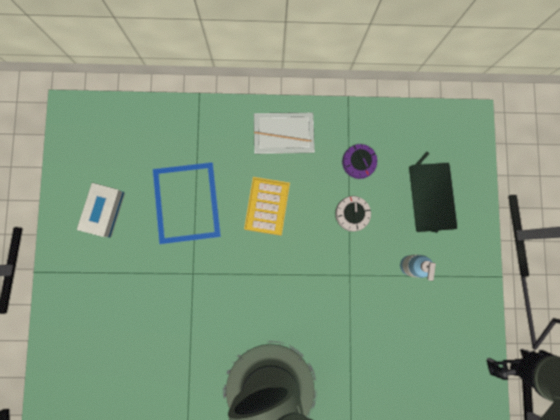

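View pics/scene0.png

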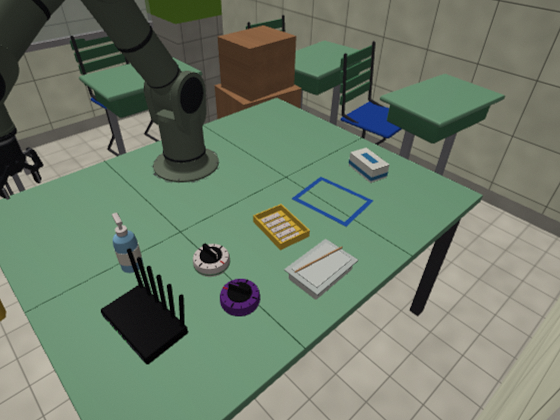

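The top view shows the yellow tray at (267,206), the blue tape at (187,203), the white timer at (353,213) and the lunch box at (284,133). The router is at (433,197), the sanitizer at (418,267) and the carton at (100,210). The timer candidates are the white one (353,213) and the purple one (360,161). I choose the white one and will check it in a close crop.

```bash
cat > m.py <<'E'
from h import *
def tray_tape(im):
    hsv=cv2.cvtColor(im,cv2.COLOR_RGB2HSV); out={}
    y=cv2.inRange(hsv,(12,110,90),(35,255,255)); b=cv2.inRange(hsv,(100,140,60),(125,255,255))
    roi=np.zeros(y.shape,np.uint8); roi[140:260,130:320]=255
    y&=roi; b&=roi
    c=max(cv2.findContours(y,cv2.RETR_EXTERNAL,2)[0],key=cv2.contourArea)
    r=plane('top',c[:,0],0.030)   # rim plane
    out['tray']=cv2.minAreaRect((r[:,:2]*1000).astype(np.float32))
    cs,h=cv2.findContours(b,cv2.RETR_CCOMP,2)
    for k,nm in((0,'tape_out'),(1,'tape_hole')):
        s=[c for c,hh in zip(cs,h[0]) if (hh[3]>=0)==bool(k)]
        if s:
            c=max(s,key=cv2.contourArea); out[nm]=cv2.minAreaRect((plane('top',c[:,0],0)[:,:2]*1000).astype(np.float32))
    return out
E
python3 - <<'E'
from m import *
im=np.load('top.npy'); d=np.load('top_d.npy')
for k,v in tray_tape(im).items(): print(k,np.round(v[0],1),np.round(v[1],1),round(v[2],1), np.round(cv2.boxPoints(v)).tolist())
# red mark
sc=np.load('scene.npy')
for n,I,(r0,r1,c0,c1) in(('top',im,(190,236,330,376)),('scene',sc,(235,280,185,240))):
    h=cv2.cvtColor(I,cv2.COLOR_RGB2HSV).astype(int); s=h[r0:r1,c0:c1]
    red=((s[...,0]<8)|(s[...,0]>172))&(s[...,1]>90)&(s[...,2]>80)
    v,u=np.nonzero(red); print(n,'red',len(u),[(a+c0,b+r0) for a,b in zip(u,v)][:12])
    if len(u): print(plane(n,[[u.mean()+c0,v.mean()+r0]],.04))
    # white face and pointer
    w=((s[...,1]<60)&(s[...,2]>130)).astype(np.uint8)
    c=max(cv2.findContours(w,0,2)[0],key=cv2.contourArea)[:,0]+[c0,r0]
    P=plane(n,c,.04)[:,:2]*1000; e=cv2.minEnclosingCircle(P.astype(np.float32)); print('face',e, cv2.minAreaRect(P.astype(np.float32)))
# heights from depth
i=vision.camera_info('top')
for nm,u,v in(('timer',353,213),('tray',267,180),('lunch',300,145)):
    o,dr=rays('top',[[u,v]],i); fz=np.array(i['world_from_camera'])[:3,2]; t=d[v,u]; print(nm,o+dr[0]*t)
a=cv2.resize(im[190:236,330:376],(400,400),interpolation=3); b=cv2.resize(sc[235:280,185:240],(400,400),interpolation=3)
cv2.imwrite('pics/crop1.png',np.hstack([a,b])[...,::-1])
E
```

```text
tray [567.9  16.3] [119.9 171.1] 81.6 [[475.0, -31.0], [644.0, -55.0], [661.0, 63.0], [492.0, 88.0]]
tape_out [578.2 278. ] [242.8 191.9] 7.7 [[445.0, 357.0], [471.0, 167.0], [711.0, 199.0], [686.0, 389.0]]
tape_hole [578.1 277.6] [220.9 170.7] 7.7 [[457.0, 347.0], [480.0, 178.0], [699.0, 208.0], [676.0, 377.0]]
top red 2 [(np.int64(351), np.int64(199)), (np.int64(351), np.int64(200))]
[[ 0.58992226 -0.25166285  0.04      ]]
face ((545.3633422851562, -256.8626403808594), 61.77272033691406) ((545.584716796875, -259.1950988769531), (117.96929168701172, 119.37982940673828), 81.00098419189453)
scene red 6 [(np.int64(220), np.int64(261)), (np.int64(221), np.int64(261)), (np.int64(221), np.int64(262)), (np.int64(222), np.int64(262)), (np.int64(223), np.int64(262)), (np.int64(223), np.int64(263))]
[[ 0.59246361 -0.24965079  0.04      ]]
face ((546.4599609375, -260.5438537597656), 57.56232833862305) ((555.4132080078125, -265.0615539550781), (110.64346313476562, 88.65189361572266), 57.69587326049805)
timer [ 0.5458338  -0.25562627  0.04949756]
tray [0.65208792 0.01653174 0.01959763]
lunch [ 0.76157468 -0.08717708  0.05110043]
```

View pics/crop1.png

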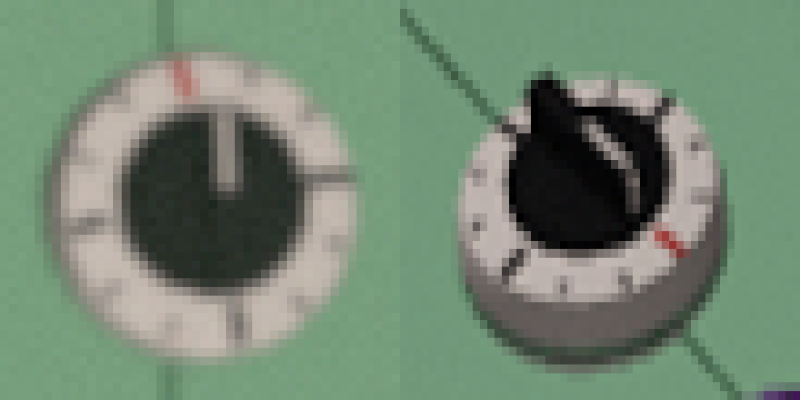

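Top crop: white face centred about (205,205), red zero at (182,80), pointer at (228,110–190). So this is the white timer, set to about 1–2 min. The measured tray comes out at 120 x 171 mm and the outer tape at 243 x 192 mm. Both fit the description.

Plan: grip the tray's -y long wall with one finger on each side, then slide it across.

Call:
{"name": "arm_command", "arguments": {
  "rows": [
    {"translation": [0, 0, -0.175], "turn": [0, 0, 0.0422], "claw": 40},
    {"translation": [0, 0, -0.175], "turn": [0, 0, 0.0422], "claw": 40},
    {"translation": [0, 0, 0], "turn": [0, 0, 0.0422], "claw": 40},
    {"translation": [0.1, -0.19, 0], "turn": [0, 0, 0], "claw": 40},
    {"translation": [0.1, -0.19, 0], "turn": [0, 0, 0], "claw": 40},
    {"translation": [0.1, -0.19, 0], "turn": [0, 0, 0], "claw": 40},
    {"translation": [0.1, -0.19, 0], "turn": [0, 0, 0], "claw": 40},
    {"translation": [0.1, -0.19, 0], "turn": [0, 0, 0], "claw": 40},
    {"translation": [0.1, -0.19, 0], "turn": [0, 0, 0], "claw": 40},
    {"translation": [0.1, -0.19, 0], "turn": [0, 0, 0], "claw": 40},
    {"translation": [0.1, -0.19, 0], "turn": [0, 0, 0], "claw": 40},
    {"translation": [0.1, -0.19, 0], "turn": [0, 0, 0], "claw": 40},
    {"translation": [0.1, -0.19, 0], "turn": [0, 0, 0], "claw": 40},
    {"translation": [0.1, -0.19, 0], "turn": [0, 0, 0], "claw": 40},
    {"translation": [0.1, -0.19, 0], "turn": [0, 0, 0], "claw": 40},
    {"translation": [0.1, -0.19, 0], "turn": [0, 0, 0], "claw": 40},
    {"translation": [0.1, -0.19, 0], "turn": [0, 0, 0], "claw": 40},
    {"translation": [0.1, -0.19, 0], "turn": [0, 0, 0], "claw": 40},
    {"translation": [0.09, -0.23, 0], "turn": [0, 0, 0], "claw": 40}
  ],
  "force": 40
}}

```text
time: 2.0
ee_pos: [0.5606, -0.0409, 0.2797]
tool_rot: [3.141, 0.0, -0.146]
ft_force: [0.2, -0.9, 0.6]
finger_gap: 0.468
gripper_force: 0.0
```

```bash
python3 - <<'E'
from m import *
i=vision.camera_info('wrist'); im,d=vision.capture('wrist'); cv2.imwrite('pics/w1.png',im[...,::-1]); np.save('w1.npy',im)
print(i)
hsv=cv2.cvtColor(im,cv2.COLOR_RGB2HSV); y=cv2.inRange(hsv,(12,110,90),(35,255,255))
c=max(cv2.findContours(y,0,2)[0],key=cv2.contourArea); r=plane('wrist',c[:,0],.03,i)
v=cv2.minAreaRect((r[:,:2]*1000).astype(np.float32)); print(v)
E
```

```text
{'vfov': 65.70646984690485, 'cx': 279.19777356627407, 'cy': 208.49073414015587, 'world_from_camera': array([[-1.47522204e-01, -9.49601017e-01, -2.76577491e-01,
         6.29821225e-01],
       [-9.89058741e-01,  1.41614247e-01,  4.13305245e-02,
        -5.25793675e-02],
       [-8.01950127e-05,  2.79648555e-01, -9.60102432e-01,
         4.43129187e-01],
       [ 0.00000000e+00,  0.00000000e+00,  0.00000000e+00,
         1.00000000e+00]])}
((567.587158203125, 18.02550506591797), (120.7211685180664, 170.5566864013672), 81.5094985961914)
```

View pics/w1.png

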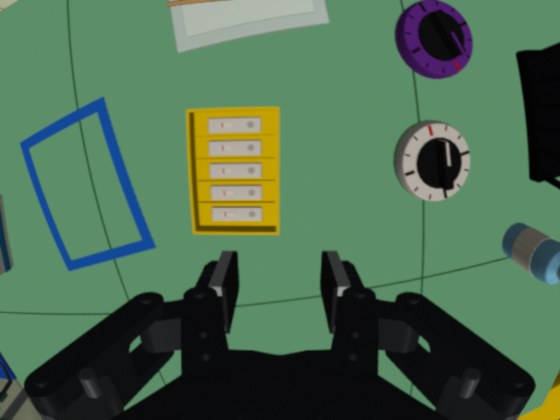

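The wrist view shows the tray's right wall at column 280, midway between the finger pads (225 and 335). The cassettes end at column 262, so there is finger room inside. Tray pose agrees to 2 mm with the top view. Descend and grip.

Call:
{"name": "arm_command", "arguments": {
  "rows": [
    {"translation": [0, 0, 0.17], "turn": [0, 0, 0], "claw": 40},
    {"translation": [0, 0, 0.17], "turn": [0, 0, 0], "claw": 40},
    {"translation": [0, 0, 0.17], "turn": [0, 0, 0], "claw": 40},
    {"translation": [0, 0, 0.17], "turn": [0, 0, 0], "claw": 40},
    {"translation": [0, 0, 0.17], "turn": [0, 0, 0], "claw": 40},
    {"translation": [0, 0, 0.17], "turn": [0, 0, 0], "claw": 40},
    {"translation": [0, 0, 0.12], "turn": [0, 0, 0], "claw": 40},
    {"translation": [0, 0, 0.09], "turn": [0, 0, 0], "claw": 40},
    {"translation": [0, 0, 0.08], "turn": [0, 0, 0], "claw": 40},
    {"translation": [0, 0, 0.02], "turn": [0, 0, 0], "claw": 40},
    {"translation": [0, 0, 0], "turn": [0, 0, 0], "claw": 40}
  ]
}}

```text
time: 3.15
ee_pos: [0.5596, -0.0415, 0.0135]
tool_rot: [3.142, 0.001, -0.145]
ft_force: [-0.1, -0.3, -0.0]
finger_gap: 0.467
gripper_force: 0.0
```

Call:
{"name": "arm_command", "arguments": {
  "rows": [
    {"translation": [0, 0, 0], "turn": [0, 0, 0], "claw": 25},
    {"translation": [0, 0, 0], "turn": [0, 0, 0], "claw": 15},
    {"translation": [0, 0, 0], "turn": [0, 0, 0], "claw": 8},
    {"translation": [0, 0, 0], "turn": [0, 0, 0], "claw": 2},
    {"translation": [0, 0, 0], "turn": [0, 0, 0], "claw": 0},
    {"translation": [0, 0, 0], "turn": [0, 0, 0], "claw": 0},
    {"translation": [0, 0, 0], "turn": [0, 0, 0], "claw": 0},
    {"translation": [0, 0, 0], "turn": [0, 0, 0], "claw": 0}
  ],
  "force": 30
}}

```text
time: 3.95
ee_pos: [0.5599, -0.0415, 0.0139]
tool_rot: [-3.142, 0.0, -0.145]
ft_force: [0.8, 0.4, 0.0]
finger_gap: 0.002
gripper_force: 0.0
```

```bash
python3 - <<'E'
from m import *
im,d=vision.capture('top'); s,ds=vision.capture('scene')
for k,v in tray_tape(im).items(): print(k,v)
a=cv2.resize(im[160:250,225:315],(400,400),interpolation=3); b=cv2.resize(s[180:260,240:320],(400,400),interpolation=3)
cv2.imwrite('pics/c2.png',np.hstack([a,b])[...,::-1]); print(manip.get_state()['finger_gap'],manip.get_state()['gripper_force'])
E
```

```text
tray ((567.7216796875, 15.503665924072266), (121.48001098632812, 170.9653778076172), 81.77108001708984)
tape_out ((578.3460083007812, 277.9464111328125), (243.0942840576172, 191.813720703125), 7.822455406188965)
tape_hole ((577.9828491210938, 277.74090576171875), (220.99485778808594, 170.70416259765625), 7.814619064331055)
0.0024378920240250342 0.0
```

View pics/c2.png

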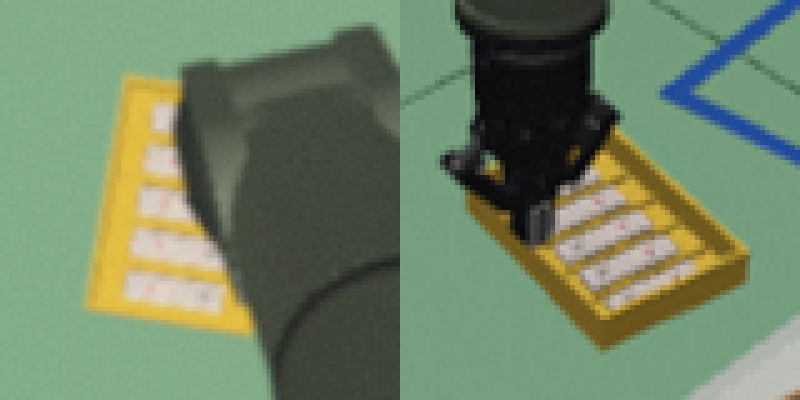

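The crop is ambiguous: the finger end sits at crop (535,243), right by the -y rim line. I'll check with depth where the tips are relative to the wall.

```bash
python3 - <<'E'
from m import *
s,d=vision.capture('scene'); i=vision.camera_info('scene')
hsv=cv2.cvtColor(s,cv2.COLOR_RGB2HSV)
for v in range(216,238,2):
    row=[]
    for u in range(258,276,3):
        o,r=rays('scene',[[u,v]],i); P=(o+r[0]*d[v,u])*1000
        row.append(('Y' if 10<hsv[v,u,0]<36 and hsv[v,u,1]>110 else 'D' if hsv[v,u,2]<90 else '.')+str(np.round(P).astype(int).tolist()))
    print(v,*row)
E
```

```text
216 D[550, -68, 93] D[554, -58, 89] D[567, -57, 97] D[577, -52, 101] D[574, -37, 91] D[573, -23, 82]
218 D[569, -83, 105] D[562, -65, 90] D[568, -58, 90] D[574, -50, 89] D[574, -37, 82] .[515, 31, 5]
220 D[567, -82, 94] D[570, -72, 90] D[568, -58, 81] D[572, -48, 79] Y[574, -37, 73] Y[523, 23, 6]
222 Y[510, -35, 21] Y[569, -71, 81] D[566, -56, 71] D[569, -45, 66] D[569, -33, 59] .[533, 15, 7]
224 Y[506, -31, 7] Y[528, -36, 25] D[565, -55, 60] D[569, -45, 57] D[569, -32, 50] .[541, 7, 8]
226 Y[509, -35, 2] Y[526, -35, 13] D[566, -56, 52] D[573, -49, 54] .[569, -32, 41] Y[546, 3, 5]
228 .[509, -35, -7] Y[526, -35, 5] Y[568, -58, 46] D[569, -46, 40] Y[547, -12, 5] .[552, -3, 2]
230 .[522, -46, -1] .[528, -37, -2] Y[548, -40, 13] Y[568, -45, 30] Y[550, -15, -1] .[564, -14, 8]
232 .[530, -52, -2] .[535, -43, -4] Y[545, -38, 1] Y[564, -41, 15] Y[581, -43, 28] .[571, -20, 7]
234 .[536, -58, -3] .[542, -49, -4] .[549, -42, -4] Y[567, -44, 10] Y[584, -45, 22] Y[578, -26, 6]
236 .[545, -65, -2] .[551, -57, -3] .[558, -49, -2] .[569, -46, 3] Y[586, -47, 16] Y[603, -49, 29]
```

```bash
python3 - <<'E'
from m import *
im,d=vision.capture('wrist'); cv2.imwrite('pics/w2.png',im[...,::-1])
print(np.round(d[200:330:10,240:321:10],3))
E
```

```text
[[0.18  0.181 0.18  0.18  0.184 0.185 0.184 0.184 0.184]
 [0.182 0.181 0.18  0.181 0.185 0.185 0.186 0.186 0.187]
 [0.176 0.177 0.177 0.183 0.187 0.187 0.188 0.188 0.187]
 [0.184 0.184 0.187 0.186 0.189 0.189 0.189 0.189 0.189]
 [0.187 0.187 0.188 0.187 0.19  0.19  0.191 0.19  0.191]
 [0.187 0.189 0.188 0.149 0.15  0.151 0.193 0.192 0.194]
 [0.191 0.19  0.148 0.14  0.139 0.14  0.147 0.195 0.195]
 [0.186 0.139 0.139 0.    0.13  0.129 0.139 0.139 0.196]
 [0.194 0.13  0.129 0.122 0.122 0.121 0.129 0.131 0.198]
 [0.195 0.109 0.109 0.113 0.119 0.113 0.108 0.113 0.201]
 [0.105 0.105 0.106 0.105 0.119 0.107 0.106 0.106 0.105]
 [0.1   0.1   0.099 0.101 0.121 0.1   0.1   0.1   0.099]
 [0.087 0.086 0.087 0.101 0.122 0.096 0.087 0.086 0.087]]
```

View pics/w2.png

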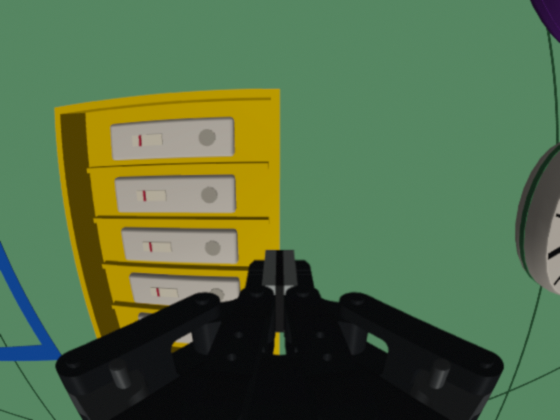

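The fingers are shut, with tips at about (280,255). Their depth is 0.15, against 0.19 for the desk there. The tips look about 35 mm up, above the rim, despite TCP z = 14 mm, so I'll compute their true height.

```bash
python3 - <<'E'
from m import *
st=manip.get_state(); i=vision.camera_info('wrist'); im,d=vision.capture('wrist'); T=np.array(i['world_from_camera'])
f=210/np.tan(np.radians(i['vfov'])/2)
v,u=np.mgrid[200:330:2,230:330:2]; uv=np.c_[u.ravel(),v.ravel()]
o,r=rays('wrist',uv,i); axis=T[:3,2]
P=o+r*(d[uv[:,1],uv[:,0]]/(r@axis))[:,None]
dark=im[uv[:,1],uv[:,0]].max(1)<110
Q=P[dark]; q=Q[np.abs(Q[:,0]-st['ee_pos'][0])<.03]
print(st['ee_pos'],st['tool_rot']); o_=np.argsort(q[:,2])[:12]; print(np.round(q[o_]*1000))
print('desk', np.round(P[(uv[:,0]>310)&(uv[:,1]<230)][:5]*1000))
print('cam',T[:3,3])
E
```

```text
[ 0.55994376 -0.04155173  0.01389014] [-3.14158840e+00  3.94729403e-05 -1.45055973e-01]
[[532. -59.  -1.]
 [539. -59.  -0.]
 [530. -14.   3.]
 [549. -12.   5.]
 [576. -30.   6.]
 [577. -23.   6.]
 [547. -21.   6.]
 [541. -14.   6.]
 [547. -19.   6.]
 [577. -28.   6.]
 [577. -25.   6.]
 [548. -12.   6.]]
desk [[580. -65.  -0.]
 [580. -66.  -0.]
 [580. -67.  -1.]
 [580. -68.  -1.]
 [580. -69.   0.]]
cam [ 0.62908748 -0.05317897  0.17735482]
```

Both views put the real fingertips at z about 38–41 mm while the reported TCP is at 14 mm, so they closed above the rim. I'll open and go lower in small steps, watching the force.

Call:
{"name": "arm_command", "arguments": {
  "rows": [
    {"translation": [0, 0, 0], "turn": [0, 0, 0], "claw": 30},
    {"translation": [0, 0, 0], "turn": [0, 0, 0], "claw": 30},
    {"translation": [0, 0, 0], "turn": [0, 0, 0], "claw": 30},
    {"translation": [0, 0, 0], "turn": [0, 0, 0], "claw": 30},
    {"translation": [0, 0, 0.02], "turn": [0, 0, 0], "claw": 30},
    {"translation": [0, 0, 0.02], "turn": [0, 0, 0], "claw": 30},
    {"translation": [0, 0, 0], "turn": [0, 0, 0], "claw": 30}
  ]
}}

```text
time: 4.9
ee_pos: [0.5596, -0.0415, 0.0052]
tool_rot: [3.142, 0.001, -0.145]
ft_force: [-1.1, -0.3, 0.6]
finger_gap: 0.354
gripper_force: 0.0
```

```bash
cat > tip.py <<'E'
from m import *
st=manip.get_state(); i=vision.camera_info('wrist'); im,d=vision.capture('wrist'); T=np.array(i['world_from_camera'])
v,u=np.mgrid[200:330:1,180:380:1]; uv=np.c_[u.ravel(),v.ravel()]
o,r=rays('wrist',uv,i)
D=d[uv[:,1],uv[:,0]]; P=o+r*(D/(r@T[:3,2]))[:,None]
yaw=st['tool_rot'][2]; R=np.array([[np.cos(yaw),np.sin(yaw)],[np.sin(yaw),-np.cos(yaw)]])
L=(P[:,:2]-st['ee_pos'][:2])@R
col=im[uv[:,1],uv[:,0]]
m=(D>0)&(D<.165)&(np.abs(L[:,0])<.02)&(np.abs(L[:,1])<.06)&(col.max(1)<120)
print(st['ee_pos'],st['ft_force'],st['finger_gap'])
for s in(-1,1):
    k=m&(L[:,1]*s>0)
    o_=np.argsort(P[k,2])[:200:40]; print(np.round(np.c_[L[k][o_],P[k][o_,2]]*1000), 'y range',np.round(np.percentile(L[k,1][P[k,2]<P[k,2].min()+.02],[2,98])*1000))
E
python3 tip.py
```

```text
[ 0.55955815 -0.0414779   0.00520246] [-1.13556381 -0.34310749  0.59880296] 0.353879773874932
[[  4. -14.  26.]
 [ 10. -15.  30.]
 [ 10. -16.  33.]
 [ 10. -19.  34.]
 [  6. -25.  35.]] y range [-27. -13.]
[[ 4. 16. 27.]
 [10. 19. 30.]
 [10. 20. 32.]
 [ 0. 16. 34.]
 [ 9. 16. 35.]] y range [16. 29.]
```

Call:
{"name": "arm_command", "arguments": {
  "rows": [
    {"translation": [0, 0, 0.02], "turn": [0, 0, 0], "claw": 20},
    {"translation": [0, 0, 0.02], "turn": [0, 0, 0], "claw": 20},
    {"translation": [0, 0, 0.01], "turn": [0, 0, 0], "claw": 20},
    {"translation": [0, 0, 0], "turn": [0, 0, 0], "claw": 20}
  ]
}}

```text
time: 5.35
ee_pos: [0.5597, -0.0415, -0.0045]
tool_rot: [3.142, 0.001, -0.145]
ft_force: [0.3, -0.3, 0.6]
finger_gap: 0.235
gripper_force: 0.0
```

```bash
python3 tip.py
```

```text
[ 0.55972419 -0.04147976 -0.00448738] [ 0.28119086 -0.25318175  0.61368753] 0.23523212392042803
[[ 15. -10.   3.]
 [ 15. -22.   4.]
 [ 15. -49.   5.]
 [ 15. -13.   6.]
 [ 15.  -9.   6.]] y range [-49.  -7.]
[[-8. 11. 16.]
 [-1. 11. 22.]
 [10. 17. 23.]
 [10. 18. 25.]
 [ 6. 21. 26.]] y range [11. 25.]
```

Call:
{"name": "arm_command", "arguments": {
  "rows": [
    {"translation": [0, 0, 0.015], "turn": [0, 0, 0], "claw": 20},
    {"translation": [0, 0, 0], "turn": [0, 0, 0], "claw": 10},
    {"translation": [0, 0, 0], "turn": [0, 0, 0], "claw": 4},
    {"translation": [0, 0, 0], "turn": [0, 0, 0], "claw": 0},
    {"translation": [0, 0, 0], "turn": [0, 0, 0], "claw": 0},
    {"translation": [0, 0, 0], "turn": [0, 0, 0], "claw": 0}
  ],
  "force": 30
}}

```text
time: 6.0
ee_pos: [0.56, -0.0414, -0.007]
tool_rot: [-3.141, -0.0, -0.145]
ft_force: [-0.3, 2.2, 0.6]
finger_gap: 0.039
gripper_force: 30.8
```

Gripped: 3.3 mm gap at 31 N. Slide to the tape with a 16° turn.

Call:
{"name": "arm_command", "arguments": {
  "rows": [
    {"translation": [0.0085, -0.05, 0], "turn": [0, 0, -0.006], "claw": 0},
    {"translation": [0.0085, -0.093, 0], "turn": [0, 0, -0.006], "claw": 0},
    {"translation": [0.0085, -0.093, 0], "turn": [0, 0, -0.006], "claw": 0},
    {"translation": [0.0085, -0.093, 0], "turn": [0, 0, -0.006], "claw": 0},
    {"translation": [0.0085, -0.093, 0], "turn": [0, 0, -0.006], "claw": 0},
    {"translation": [0.0085, -0.093, 0], "turn": [0, 0, -0.006], "claw": 0},
    {"translation": [0.0085, -0.093, 0], "turn": [0, 0, -0.006], "claw": 0},
    {"translation": [0.0085, -0.093, 0], "turn": [0, 0, -0.006], "claw": 0},
    {"translation": [0.0085, -0.093, 0], "turn": [0, 0, -0.006], "claw": 0},
    {"translation": [0.0085, -0.093, 0], "turn": [0, 0, -0.006], "claw": 0},
    {"translation": [0.0085, -0.093, 0], "turn": [0, 0, -0.006], "claw": 0},
    {"translation": [0.0085, -0.093, 0], "turn": [0, 0, -0.006], "claw": 0},
    {"translation": [0.0085, -0.093, 0], "turn": [0, 0, -0.006], "claw": 0},
    {"translation": [0.0085, -0.093, 0], "turn": [0, 0, -0.006], "claw": 0},
    {"translation": [0.0085, -0.055, 0], "turn": [0, 0, -0.006], "claw": 0},
    {"translation": [0, 0, 0], "turn": [0, 0, 0], "claw": 0},
    {"translation": [0, 0, 0], "turn": [0, 0, 0], "claw": 0}
  ]
}}

```text
time: 7.7
ee_pos: [0.5885, 0.2214, -0.007]
tool_rot: [-3.14, -0.0, 0.139]
ft_force: [-0.3, 4.1, 3.2]
finger_gap: 0.036
gripper_force: 31.3
```

```bash
python3 - <<'E'
from m import *
im,d=vision.capture('top'); cv2.imwrite('pics/t3.png',cv2.resize(im[150:260,140:250],(500,500),interpolation=3)[...,::-1])
for k,v in tray_tape(im).items(): print(k,v, np.round(cv2.boxPoints(v)).tolist())
E
```

```text
tray ((529.6982421875, 309.4974365234375), (82.63480377197266, 40.82223129272461), 8.099557876586914) [[486.0, 324.0], [492.0, 283.0], [573.0, 295.0], [568.0, 336.0]]
tape_out ((537.3613891601562, 332.5660705566406), (176.13282775878906, 72.82351684570312), 7.745460033416748) [[445.0, 357.0], [455.0, 285.0], [630.0, 308.0], [620.0, 381.0]]
```

View pics/t3.png

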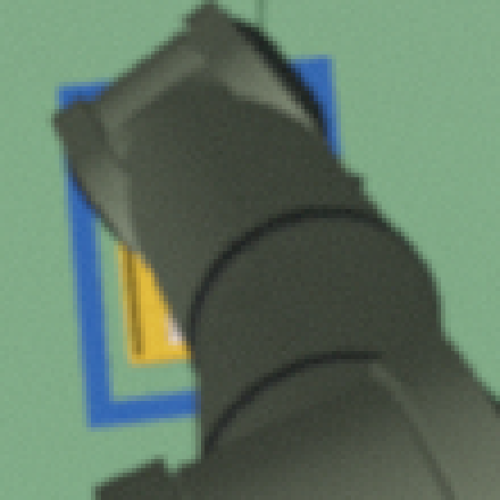

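The visible tray corner (crop (130,362)) lies at (486,324) mm against an ideal of (486,326), so the tray is well inside. Release and lift.

Call:
{"name": "arm_command", "arguments": {
  "rows": [
    {"translation": [0, 0, 0], "turn": [0, 0, 0], "claw": 6},
    {"translation": [0, 0, 0], "turn": [0, 0, 0], "claw": 14},
    {"translation": [0, 0, 0], "turn": [0, 0, 0], "claw": 22},
    {"translation": [0, 0, 0], "turn": [0, 0, 0], "claw": 22},
    {"translation": [0, 0, -0.05], "turn": [0, 0, 0], "claw": 22},
    {"translation": [0, 0, -0.1], "turn": [0, 0, 0], "claw": 22},
    {"translation": [0, 0, -0.15], "turn": [0, 0, 0], "claw": 30},
    {"translation": [0, 0, -0.2], "turn": [0, 0, 0], "claw": 40},
    {"translation": [0, 0.1, -0.2], "turn": [0, 0, 0], "claw": 40},
    {"translation": [0, 0.2, -0.2], "turn": [0, 0, 0], "claw": 40},
    {"translation": [0, 0.2, 0], "turn": [0, 0, 0], "claw": 40},
    {"translation": [0, 0.2, 0], "turn": [0, 0, 0], "claw": 40},
    {"translation": [0, 0.2, 0], "turn": [0, 0, 0], "claw": 40},
    {"translation": [0, 0.2, 0], "turn": [0, 0, 0], "claw": 40},
    {"translation": [0, 0.2, 0], "turn": [0, 0, 0], "claw": 40},
    {"translation": [0, 0.2, 0], "turn": [0, 0, 0], "claw": 40},
    {"translation": [-0.1, 0.2, 0], "turn": [0, 0, 0], "claw": 40},
    {"translation": [-0.1, 0.2, 0], "turn": [0, 0, 0], "claw": 40},
    {"translation": [-0.2, 0.2, 0], "turn": [0, 0, 0], "claw": 40},
    {"translation": [-0.2, 0.2, 0], "turn": [0, 0, 0], "claw": 40}
  ]
}}

```text
time: 9.75
ee_pos: [0.539, -0.2383, 0.1688]
tool_rot: [3.141, -0.0, 0.138]
ft_force: [1.2, -0.1, 0.3]
finger_gap: 0.468
gripper_force: 0.0
```

```bash
python3 - <<'E'
from m import *
im,d=vision.capture('top')
for k,v in tray_tape(im).items(): print(k,v)
s=manip.get_state(); print(s['joint_pos'],s['ee_pos'],s['tool_rot'])
i=vision.camera_info('wrist'); w,d=vision.capture('wrist'); np.save('w4.npy',w); np.save('w4T.npy',i['world_from_camera'])
hsv=cv2.cvtColor(w,cv2.COLOR_RGB2HSV).astype(int)
P=plane('wrist',[[280,0]],0.04,i)
v,u=np.mgrid[0:420,0:560]; uv=np.c_[u.ravel(),v.ravel()]
X=plane('wrist',uv,.04,i); near=np.hypot(X[:,0]-.5455,X[:,1]+.258)<.07
H=hsv.reshape(-1,3); 
red=near&((H[:,0]<8)|(H[:,0]>172))&(H[:,1]>90)&(H[:,2]>80); print('red',red.sum(),X[red].mean(0))
white=(near&(H[:,1]<60)&(H[:,2]>120)).reshape(420,560).astype(np.uint8)
c=max(cv2.findContours(white,0,2)[0],key=cv2.contourArea)[:,0]; 
print('face',cv2.minEnclosingCircle((plane('wrist',c,.04,i)[:,:2]*1000).astype(np.float32)))
b=uv[near]; x0,y0=b.min(0);x1,y1=b.max(0); print(x0,y0,x1,y1)
cv2.imwrite('pics/w4.png',cv2.resize(w[y0:y1,x0:x1],(560,560),interpolation=3)[...,::-1])
E
```

```text
tray ((579.5219116210938, 274.4959716796875), (172.32847595214844, 122.24177551269531), 7.83026123046875)
tape_out ((578.3174438476562, 277.9780578613281), (242.27798461914062, 192.03134155273438), 7.878492832183838)
tape_hole ((577.9432983398438, 277.5046691894531), (221.26824951171875, 170.92991638183594), 7.691616058349609)
[ 0.50676046  0.51753919 -0.25033127  1.73292649  0.16142065  0.912693
 -1.25261527] [ 0.53331919 -0.24666505  0.16876442] [3.13805199 0.00343814 0.12955237]
red 75 [ 0.59075481 -0.24958649  0.04      ]
face ((546.059814453125, -258.49371337890625), 54.6280517578125)
216 104 365 251
```

View pics/w4.png

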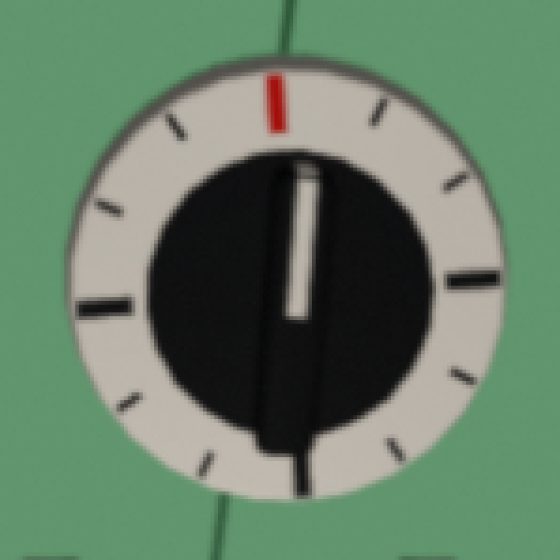

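The tray is parked, 4 mm off centre and parallel to the tape. The crop shows red zero at (277,103), the long marks at (105,308), (303,473) and (473,280), and the pointer running (305,180)–(296,318). Next I measure the marks and pointer on their planes.

```bash
cat > tm.py <<'E'
from m import *
def timer(w,T,C=(.546,-.2585),rp=(.004,.036)):
    i=vision.camera_info('wrist'); i['world_from_camera']=T
    v,u=np.mgrid[0:420,0:560]; uv=np.c_[u.ravel(),v.ravel()]
    X=plane('wrist',uv,.04,i)[:,:2]; H=cv2.cvtColor(w,cv2.COLOR_RGB2HSV).astype(int).reshape(-1,3)
    rr=np.hypot(*(X-C).T); ring=(rr>.0385)&(rr<.052)
    red=ring&((H[:,0]<8)|(H[:,0]>172))&(H[:,1]>90)&(H[:,2]>60)
    dk=ring&(H[:,2]<95)&~red
    n,lab,st,_=cv2.connectedComponentsWithStats(dk.reshape(420,560).astype(np.uint8))
    for k in range(1,n):
        if st[k,4]>15:
            p=X[lab.ravel()==k].mean(0)*1000; print('mark',st[k,4],np.round(p,1),'ang',round(np.degrees(np.arctan2(p[1]-C[1]*1e3,p[0]-C[0]*1e3)),1))
    p=X[red].mean(0)*1000; print('red',red.sum(),np.round(p,1),'ang',np.degrees(np.arctan2(p[1]-C[1]*1e3,p[0]-C[0]*1e3)))
    Y=plane('wrist',uv,.071,i)[:,:2]; q=np.hypot(*(Y-C).T)
    wp=(q<.033)&(H[:,1]<70)&(H[:,2]>110)
    z=Y[wp]*1000; print('pointer n',len(z)); 
    if len(z)>10:
        vx,vy,x0,y0=cv2.fitLine(z.astype(np.float32),2,0,.01,.01).ravel(); print('dir',np.degrees(np.arctan2(vy,vx)),'mid',x0,y0,'len',np.ptp(z,axis=0))
    return i
if __name__=='__main__':
    timer(np.load('w4.npy'),np.load('w4T.npy'))
E
python3 tm.py
```

```text
mark 55 [ 555.2 -303. ] ang -78.3
mark 59 [ 536.7 -214.4] ang 101.9
mark 73 [ 503.4 -265.9] ang -170.1
red 72 [ 590.5 -249.6] ang 11.28591855948778
pointer n 774
dir -59.46038 mid 536.19354 -262.66388 len [63.61566346 65.79009903]
```

```bash
python3 - <<'E'
from m import *
i=vision.camera_info('wrist'); i['world_from_camera']=np.load('w4T.npy')
P=plane('wrist',[[297.2,151.2],[294.8,187.5],[294.2+0,187.5]],.071,i); print(P*1000); d=P[0]-P[1]; print(np.degrees(np.arctan2(d[1],d[0])))
# bar far ends: crop (305,165) and (284,452)
P=plane('wrist',[[216+303/3.758,104+168/3.81],[216+284/3.758,104+452/3.81]],[.071],i); print(P*1000); d=P[0]-P[1]; print(np.degrees(np.arctan2(d[1],d[0])))
s=manip.get_state(); print(s['joint_pos'],s['ee_pos'],s['tool_rot'],s['ft_force'])
E
```

```text
[[ 576.43394039 -257.09761454   71.        ]
 [ 546.44462993 -259.30510095   71.        ]
 [ 546.38084198 -258.81465846   71.        ]]
4.20989871220242
[[ 578.87209692 -256.29653881   71.        ]
 [ 515.87579357 -260.88129789   71.        ]]
4.162546224797573
[ 0.50262954  0.51864636 -0.25238457  1.73050531  0.16126673  0.91346213
 -1.25836397] [ 0.53578816 -0.24368509  0.16897581] [3.13889700e+00 2.20367182e-03 1.29325380e-01] [1.06045143 0.7911488  0.73668297]
```

The bar is centred at (547,-258.6) and 63 mm long, so it fits. It points at 4.2° and the zero mark is at 11.2°, so the knob is at about 7° (1.2 min) and the target bar direction is -78.8°. Joint 7 would hit its limit turning clockwise from here, so I'll first turn the tool half round the other way.

Call:
{"name": "arm_command", "arguments": {
  "rows": [
    {"translation": [0, 0, 0], "turn": [0, 0, -0.047], "claw": 40},
    {"translation": [0, 0, 0], "turn": [0, 0, -0.047], "claw": 40},
    {"translation": [0, 0, 0], "turn": [0, 0, -0.047], "claw": 40},
    {"translation": [0, 0, 0], "turn": [0, 0, -0.047], "claw": 40},
    {"translation": [0, 0, 0], "turn": [0, 0, -0.047], "claw": 40},
    {"translation": [0, 0, 0], "turn": [0, 0, -0.047], "claw": 40},
    {"translation": [0, 0, 0], "turn": [0, 0, -0.047], "claw": 40},
    {"translation": [0, 0, 0], "turn": [0, 0, -0.047], "claw": 40},
    {"translation": [0, 0, 0], "turn": [0, 0, -0.047], "claw": 40},
    {"translation": [0, 0, 0], "turn": [0, 0, -0.047], "claw": 40},
    {"translation": [0, 0, 0], "turn": [0, 0, -0.047], "claw": 40},
    {"translation": [0, 0, 0], "turn": [0, 0, -0.047], "claw": 40},
    {"translation": [0, 0, 0], "turn": [0, 0, -0.047], "claw": 40},
    {"translation": [0, 0, 0], "turn": [0, 0, -0.047], "claw": 40},
    {"translation": [0, 0, 0], "turn": [0, 0, -0.047], "claw": 40},
    {"translation": [0, 0, 0], "turn": [0, 0, -0.047], "claw": 40},
    {"translation": [0, 0, 0], "turn": [0, 0, -0.047], "claw": 40},
    {"translation": [0, 0, 0], "turn": [0, 0, -0.047], "claw": 40},
    {"translation": [0, 0, 0], "turn": [0, 0, -0.047], "claw": 40},
    {"translation": [0, 0, 0], "turn": [0, 0, -0.047], "claw": 40}
  ]
}}

```text
time: 11.85
ee_pos: [0.5401, -0.2372, 0.1689]
tool_rot: [-3.141, 0.0, 3.097]
ft_force: [0.2, -0.4, -0.3]
finger_gap: 0.473
gripper_force: 0.0
```

Call:
{"name": "arm_command", "arguments": {
  "rows": [
    {"translation": [0, 0, 0], "turn": [0, 0, -0.042], "claw": 40},
    {"translation": [0, 0, 0], "turn": [0, 0, 0], "claw": 40},
    {"translation": [0, 0, 0], "turn": [0, 0, 0], "claw": 40},
    {"translation": [0, 0, 0], "turn": [0, 0, 0], "claw": 40}
  ]
}}

```text
time: 12.25
ee_pos: [0.5402, -0.237, 0.1685]
tool_rot: [-3.141, -0.0, -3.064]
ft_force: [1.1, -0.6, 0.8]
finger_gap: 0.47
gripper_force: 0.0
```

```bash
cat > go.py <<'E'
from h import *
import sys
x,y,yaw=map(float,sys.argv[1:4]); s=manip.get_state(); p=s['ee_pos']; a=s['tool_rot'][2]
d=np.array([x-p[0],y-p[1]]); print(s['time'],p,s['tool_rot'],s['joint_pos'][6],s['ft_force'],s['finger_gap'])
print('units',d@[np.cos(a),np.sin(a)]/.2, d@[np.sin(a),-np.cos(a)]/.2,'turn',-((np.radians(yaw)-a+np.pi)%(2*np.pi)-np.pi)/np.pi)
E
python3 go.py .5467 -.2584 184.2; python3 - <<'E'
from m import *
i=vision.camera_info('wrist'); w,d=vision.capture('wrist'); np.save('w5.npy',w); np.save('w5T.npy',i['world_from_camera'])
from tm import timer; timer(w,i['world_from_camera'])
E
```

```text
12.25 [ 0.54020801 -0.23700136  0.16852757] [-3.14110111e+00 -4.66195355e-05 -3.06370817e+00] 1.41734170612398 [ 1.14685396 -0.63344881  0.79529424] 0.4695529552093046
units -0.024036863443035288 -0.10919444305928806 turn 0.0014580663859812175
mark 63 [ 501.7 -268.3] ang -167.6
mark 60 [ 536.6 -214.3] ang 102.1
mark 56 [ 555.2 -303.2] ang -78.4
mark 20 [ 586.3 -264.1] ang -7.9
mark 21 [ 586.1 -254.6] ang 5.6
red 59 [ 590.5 -249.7] ang 11.228047015949619
pointer n 803
dir 85.65381 mid 563.8707 -260.88275 len [44.36996362 65.87629594]
```

Both sides give the same marks, so centre and zero are confirmed. Move over the axis and descend to just above the skirt.

Call:
{"name": "arm_command", "arguments": {
  "rows": [
    {"translation": [-0.012, -0.055, 0], "turn": [0, 0, 0.0015], "claw": 36},
    {"translation": [-0.012, -0.054, 0], "turn": [0, 0, 0], "claw": 36},
    {"translation": [0, 0, 0.1], "turn": [0, 0, 0], "claw": 36},
    {"translation": [0, 0, 0.15], "turn": [0, 0, 0], "claw": 36},
    {"translation": [0, 0, 0.15], "turn": [0, 0, 0], "claw": 36},
    {"translation": [0, 0, 0.1], "turn": [0, 0, 0], "claw": 36},
    {"translation": [0, 0, 0], "turn": [0, 0, 0], "claw": 36},
    {"translation": [0, 0, 0], "turn": [0, 0, 0], "claw": 36}
  ]
}}

```text
time: 13.1
ee_pos: [0.5472, -0.2584, 0.0689]
tool_rot: [3.141, 0.0, -3.065]
ft_force: [-0.3, -0.5, 0.7]
finger_gap: 0.423
gripper_force: 0.0
```

```bash
python3 go.py .5465 -.2585 184.2; python3 tip.py | tail -12
```

```text
13.1 [ 0.54723773 -0.25839502  0.06885882] [ 3.14140583e+00  4.13390365e-04 -3.06529747e+00] 1.3641154056042313 [-0.30227603 -0.52959872  0.67370592] 0.423380099877052
units 0.0037179405814206207 -0.0002422103987824171 turn 0.0009521773392069789
[ 0.54723773 -0.25839502  0.06885882] [-0.30227603 -0.52959872  0.67370592] 0.423380099877052
[[ -4. -20.  90.]
 [ 11. -19.  95.]
 [  8. -30.  97.]
 [  9. -28.  98.]
 [ 13. -21. 100.]] y range [-32. -19.]
[[ -1.  17.  90.]
 [ -1.  17.  95.]
 [  5.  17.  97.]
 [ 12.  21.  98.]
 [  9.  17. 100.]] y range [16. 30.]
```

Call:
{"name": "arm_command", "arguments": {
  "rows": [
    {"translation": [0, 0, 0.06], "turn": [0, 0, 0], "claw": 36},
    {"translation": [0, 0, 0.06], "turn": [0, 0, 0], "claw": 36},
    {"translation": [0, 0, 0.04], "turn": [0, 0, 0], "claw": 36},
    {"translation": [0, 0, 0.02], "turn": [0, 0, 0], "claw": 36},
    {"translation": [0, 0, 0], "turn": [0, 0, 0], "claw": 28},
    {"translation": [0, 0, 0], "turn": [0, 0, 0], "claw": 20},
    {"translation": [0, 0, 0], "turn": [0, 0, 0], "claw": 20},
    {"translation": [0, 0, 0], "turn": [0, 0, 0], "claw": 20}
  ]
}}

```text
time: 13.95
ee_pos: [0.5469, -0.2583, 0.0326]
tool_rot: [-3.141, 0.0, -3.065]
ft_force: [0.4, 0.3, -0.3]
finger_gap: 0.234
gripper_force: 0.0
```

Call:
{"name": "arm_command", "arguments": {
  "rows": [
    {"translation": [0, 0, 0.01], "turn": [0, 0, 0], "claw": 20},
    {"translation": [0, 0, 0.01], "turn": [0, 0, 0], "claw": 20},
    {"translation": [0, 0, 0], "turn": [0, 0, 0], "claw": 20}
  ]
}}

```text
time: 14.25
ee_pos: [0.5466, -0.2582, 0.0279]
tool_rot: [3.141, -0.0, -3.065]
ft_force: [0.3, 0.3, 0.1]
finger_gap: 0.238
gripper_force: 0.0
```

```bash
python3 tip.py | tail -12
```

```text
[ 0.54655332 -0.25824248  0.02792236] [0.30462501 0.31459811 0.1267239 ] 0.23828764688444776
[[ 18. -45.  39.]
 [  4. -27.  45.]
 [ 19. -14.  45.]
 [  7. -30.  46.]
 [ 18. -13.  46.]] y range [-35.  -9.]
[[ 7. 42. 39.]
 [ 7. 39. 40.]
 [ 8. 39. 40.]
 [ 7. 44. 40.]
 [ 7. 47. 41.]] y range [ 8. 48.]
```

Call:
{"name": "arm_command", "arguments": {
  "rows": [
    {"translation": [0, 0, 0], "turn": [0, 0, 0], "claw": 16},
    {"translation": [0, 0, 0], "turn": [0, 0, 0], "claw": 13},
    {"translation": [0, 0, 0], "turn": [0, 0, 0], "claw": 10},
    {"translation": [0, 0, 0], "turn": [0, 0, 0], "claw": 10},
    {"translation": [0, 0, 0], "turn": [0, 0, 0], "claw": 10}
  ],
  "force": 30
}}

```text
time: 14.8
ee_pos: [0.5468, -0.2582, 0.0283]
tool_rot: [3.141, 0.0, -3.065]
ft_force: [-0.0, 1.1, 0.8]
finger_gap: 0.156
gripper_force: 31.7
```

Call:
{"name": "arm_command", "arguments": {
  "rows": [
    {"translation": [0, 0, 0.01], "turn": [0, 0, 0], "claw": 10},
    {"translation": [0, 0, 0], "turn": [0, 0, 0], "claw": 10}
  ]
}}

```text
time: 15.0
ee_pos: [0.5471, -0.2582, 0.0279]
tool_rot: [-3.141, 0.0, -3.065]
ft_force: [-10.0, 2.6, 28.2]
finger_gap: 0.155
gripper_force: 36.0
```

Call:
{"name": "arm_command", "arguments": {
  "rows": [
    {"translation": [0, 0, -0.002], "turn": [0, 0, 0], "claw": 10},
    {"translation": [0, 0, 0], "turn": [0, 0, 0.015], "claw": 10},
    {"translation": [0, 0, 0], "turn": [0, 0, 0.015], "claw": 10},
    {"translation": [0, 0, 0], "turn": [0, 0, 0.015], "claw": 10},
    {"translation": [0, 0, 0], "turn": [0, 0, 0.015], "claw": 10}
  ]
}}

```text
time: 15.5
ee_pos: [0.547, -0.2581, 0.0279]
tool_rot: [-3.141, 0.001, 3.028]
ft_force: [-8.1, 2.5, 23.3]
finger_gap: 0.152
gripper_force: 35.0
```

```bash
cat > chk.py <<'E'
from h import *
s=manip.get_state(); print(s['ee_pos'],np.degrees(s['tool_rot'][2]),s['ft_force'],s['wrist_torque'])
i=vision.camera_info('wrist'); w,d=vision.capture('wrist')
from tm import timer; timer(w,i['world_from_camera'])
im,_=vision.capture('scene'); C=(.546,-.2585)
i=vision.camera_info('scene'); v,u=np.mgrid[220:300,170:260]; uv=np.c_[u.ravel(),v.ravel()]; X=plane('scene',uv,.04,i)[:,:2]
H=cv2.cvtColor(im,cv2.COLOR_RGB2HSV).astype(int)[uv[:,1],uv[:,0]]
red=(np.hypot(*(X-C).T)<.06)&((H[:,0]<8)|(H[:,0]>172))&(H[:,1]>90)&(H[:,2]>80); print('scene red (start 592.5,-249.7)',red.sum(),X[red].mean(0)*1000)
E
python3 chk.py
```

```text
[ 0.54704573 -0.2581299   0.02792952] 173.48574775711865 [-8.09495798  2.52330048 23.26993414] [0.72514123 1.69492313 0.21779481]
mark 46 [ 499.6 -245.1] ang 164.0
mark 233 [ 501.7 -269.4] ang -166.1
mark 46 [ 512.9 -223.9] ang 133.7
mark 43 [ 510.4 -292.1] ang -136.7
mark 191 [ 535.7 -214.8] ang 103.3
mark 36 [ 531.4 -305.3] ang -107.3
mark 34 [ 560.1 -213.2] ang 72.7
mark 155 [ 555.6 -303.2] ang -77.9
mark 1331 [ 580.4 -285.8] ang -38.5
mark 1374 [ 585.6 -239.8] ang 25.3
red 0 [nan nan] ang nan
pointer n 2158
dir 88.04382 mid 546.8111 -255.73051 len [50.90984203 65.56651713]
scene red (start 592.5,-249.7) 6 [ 592.4566131  -249.65126214]tm.py:13: RuntimeWarning: Mean of empty slice.
  p=X[red].mean(0)*1000; print('red',red.sum(),np.round(p,1),'ang',np.degrees(np.arctan2(p[1]-C[1]*1e3,p[0]-C[0]*1e3)))
  ret = um.true_divide(
```

The case is still (red mark and side marks unmoved) under about 23 N while the knob turns. Turn the remaining 72.3°.

Call:
{"name": "arm_command", "arguments": {
  "rows": [
    {"translation": [0, 0, 0], "turn": [0, 0, 0.0223], "claw": 10},
    {"translation": [0, 0, 0], "turn": [0, 0, 0.0223], "claw": 10},
    {"translation": [0, 0, 0], "turn": [0, 0, 0.0223], "claw": 10},
    {"translation": [0, 0, 0], "turn": [0, 0, 0.0223], "claw": 10},
    {"translation": [0, 0, 0], "turn": [0, 0, 0.0223], "claw": 10},
    {"translation": [0, 0, 0], "turn": [0, 0, 0.0223], "claw": 10},
    {"translation": [0, 0, 0], "turn": [0, 0, 0.0223], "claw": 10},
    {"translation": [0, 0, 0], "turn": [0, 0, 0.0223], "claw": 10}
  ]
}}

```text
time: 16.4
ee_pos: [0.5471, -0.2581, 0.0279]
tool_rot: [-3.141, 0.001, 2.467]
ft_force: [-7.0, 4.0, 23.1]
finger_gap: 0.156
gripper_force: 35.0
```

```bash
python3 chk.py 2>/dev/null | egrep -v "dir|pointer"
```

```text
[ 0.54706723 -0.25810041  0.02793161] 141.32690050411955 [-7.02308422  3.9698664  23.05971762] [0.78048225 1.68149972 0.1444403 ]
mark 45 [ 512.9 -223.9] ang 133.7
mark 49 [ 499.4 -245. ] ang 163.8
mark 225 [ 535.6 -214.7] ang 103.4
mark 211 [ 501.7 -269.3] ang -166.3
mark 41 [ 560.2 -213.1] ang 72.7
mark 37 [ 510.2 -292.1] ang -136.8
mark 37 [ 581.3 -226.6] ang 42.1
mark 27 [ 531.3 -305.4] ang -107.4
mark 1309 [ 560.7 -299.9] ang -70.5
mark 1368 [ 589.4 -264.3] ang -7.6
red 0 [nan nan] ang nan
scene red (start 592.5,-249.7) 6 [ 592.4566131  -249.65126214]
```

Call:
{"name": "arm_command", "arguments": {
  "rows": [
    {"translation": [0, 0, 0], "turn": [0, 0, 0.0219], "claw": 10},
    {"translation": [0, 0, 0], "turn": [0, 0, 0.0219], "claw": 10},
    {"translation": [0, 0, 0], "turn": [0, 0, 0.0219], "claw": 10},
    {"translation": [0, 0, 0], "turn": [0, 0, 0.0219], "claw": 10},
    {"translation": [0, 0, 0], "turn": [0, 0, 0.0219], "claw": 10},
    {"translation": [0, 0, 0], "turn": [0, 0, 0.0219], "claw": 10},
    {"translation": [0, 0, 0], "turn": [0, 0, 0.0219], "claw": 10},
    {"translation": [0, 0, 0], "turn": [0, 0, 0.0219], "claw": 10},
    {"translation": [0, 0, 0], "turn": [0, 0, 0.0219], "claw": 10},
    {"translation": [0, 0, 0], "turn": [0, 0, 0.0219], "claw": 10},
    {"translation": [0, 0, 0], "turn": [0, 0, 0], "claw": 10},
    {"translation": [0, 0, 0], "turn": [0, 0, 0], "claw": 10},
    {"translation": [0, 0, 0], "turn": [0, 0, 0], "claw": 10}
  ]
}}

```text
time: 17.8
ee_pos: [0.5472, -0.2581, 0.0279]
tool_rot: [3.141, 0.001, 1.781]
ft_force: [-6.8, 3.6, 23.2]
finger_gap: 0.155
gripper_force: 35.0
```

Call:
{"name": "arm_command", "arguments": {
  "rows": [
    {"translation": [0, 0, -0.006], "turn": [0, 0, 0], "claw": 12},
    {"translation": [0, 0, 0], "turn": [0, 0, 0], "claw": 16},
    {"translation": [0, 0, 0], "turn": [0, 0, 0], "claw": 22},
    {"translation": [0, 0, 0], "turn": [0, 0, 0], "claw": 30},
    {"translation": [0, 0, 0], "turn": [0, 0, 0], "claw": 30},
    {"translation": [0, 0, -0.05], "turn": [0, 0, 0], "claw": 30},
    {"translation": [0, 0, -0.1], "turn": [0, 0, 0], "claw": 36},
    {"translation": [0, 0, -0.15], "turn": [0, 0, 0], "claw": 40},
    {"translation": [0, 0, -0.15], "turn": [0, 0, 0], "claw": 40},
    {"translation": [0, 0, -0.15], "turn": [0, 0, 0], "claw": 40},
    {"translation": [0, 0, -0.15], "turn": [0, 0, 0], "claw": 40},
    {"translation": [0, 0, 0], "turn": [0, 0, 0], "claw": 40},
    {"translation": [0, 0, 0], "turn": [0, 0, 0], "claw": 40},
    {"translation": [0, 0, 0], "turn": [0, 0, 0], "claw": 40}
  ]
}}

```text
time: 19.2
ee_pos: [0.5462, -0.2582, 0.1773]
tool_rot: [-3.141, -0.001, 1.781]
ft_force: [-0.0, -0.0, -1.0]
finger_gap: 0.467
gripper_force: 0.0
```

```bash
python3 chk.py 2>/dev/null; python3 - <<'E'
from m import *
im,d=vision.capture('top')
for k,v in tray_tape(im).items(): print(k,v)
i=vision.camera_info('wrist'); w,d=vision.capture('wrist'); np.save('w6.npy',w); np.save('w6T.npy',i['world_from_camera'])
v,u=np.mgrid[0:420,0:560]; uv=np.c_[u.ravel(),v.ravel()]
X=plane('wrist',uv,.04,i); b=uv[np.hypot(X[:,0]-.546,X[:,1]+.2585)<.065]; x0,y0=b.min(0);x1,y1=b.max(0); print(x0,y0,x1,y1)
cv2.imwrite('pics/w6.png',cv2.resize(w[y0:y1,x0:x1],(560,560),interpolation=3)[...,::-1])
E
```

```text
[ 0.546245   -0.25821385  0.1772796 ] 102.05000288997412 [-0.01880017 -0.02208438 -0.979013  ] [ 0.0062851  -0.01347601  0.02477783]
mark 49 [ 535.  -214.7] ang 104.1
mark 50 [ 501.7 -269.3] ang -166.3
mark 17 [ 548.8 -298.8] ang -86.0
mark 18 [ 558.6 -296.9] ang -71.9
mark 27 [ 556.1 -305.3] ang -77.8
red 69 [ 590.1 -249. ] ang 12.119674516018533
pointer n 703
dir 17.29171 mid 551.69116 -275.98224 len [65.71925482 53.77605564]
scene red (start 592.5,-249.7) 6 [ 592.4566131  -249.65126214]
tray ((579.5363159179688, 274.50970458984375), (172.36566162109375, 122.24140167236328), 7.839201927185059)
tape_out ((578.3547973632812, 277.9190368652344), (242.3148956298828, 191.870361328125), 7.822455406188965)
tape_hole ((577.9865112304688, 277.5310363769531), (221.1756134033203, 170.8892822265625), 7.691603660583496)
213 123 347 254
```

View pics/w6.png

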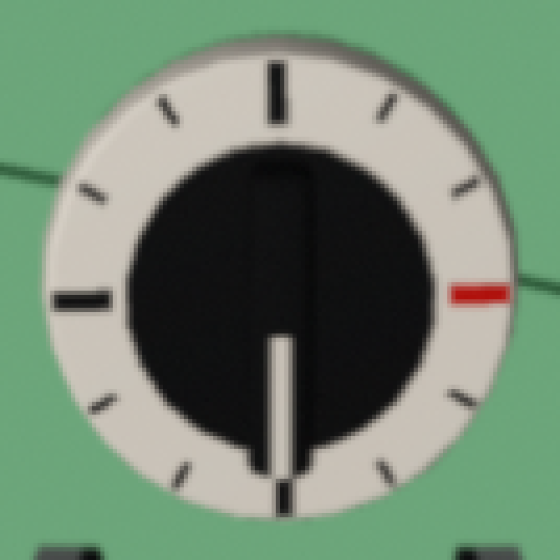

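The pointer (281,340–475) ends on the 15-minute mark at (284,497). Red zero is at (480,294), rotated less than 1° (under 1 mm). The tray is inside the tape and the gripper is clear, so I hand in.

```bash
python3 -c "
from workcell import job
print(job.hand_in())"
```

```text
the job is handed in; nothing more can be done
None
```

The tray is parked inside the blue tape about 4 mm off centre, the timer is wound to 15 minutes with its zero mark moved by under 1 mm, and the job is handed in; the judge's verdict was not shown.

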